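# Slide the chopping board out over the end of the shelf

### The job

The thin wooden chopping board lies flat on the steel shelf, where nobody can get a finger under it to take it to the washing-up. Push it with your fingertips along the shelf towards the grey washing-up bowl until about 6 cm of its end sticks out past that end of the shelf, and leave it there lying flat and straight along the shelf, with only that end standing out. Slide it all the way, never lifting or tipping it, and leave the jars and everything else where they stand.

Things in the scene. Friction and masses are not known exactly. Their poses are not given: they have to be found in the camera images.
- shelf: low steel counter shelf, fixed: flat top 440 mm long (its y) by 260 mm deep (its x), top surface 120 mm above the counter and above this origin. Origin: centre of its underside, at counter level. Its +y points along its length to the robot's left, its +x away from the robot; it may be turned up to 0.16 rad. No rim along the front or the two ends (at y = +220 and -220 mm); along the back (x = +124 mm) runs a wire rail 31 mm high. Open below, with crockery standing under it
- board_center (a point): centre (half-way up) of the loose thin chopping board, pale wood, 260 mm long (its y) by 140 mm wide (its x) by 10 mm thick, z up, about 0.2 to 0.4 kg; it lies flat on the shelf's top, rather to the front, up to 0.2 rad askew, all of its length within the shelf's. An 18 mm hanging hole lies 112 mm from the centre towards its +y end
- washing_up_bowl: grey oblong plastic basin 320 mm (its x) by 240 mm, 112 mm high over the rim with crockery in it, fixed on the counter to the left or to the right of the shelf. Origin: centre of its underside
- dish_rack: steel wire dish rack 320 mm (its x) by 250 mm with white plates standing in it, up to 225 mm high, fixed on the counter at the other side of the shelf. Origin: centre of its underside
- jar_short: small amber glass jar, 48 mm across, 55 mm high, stands at the back of the shelf; a bystander. Origin: centre of its underside
- jar_tall: white jar with wooden lid, 42 mm across, 72 mm high, stands at the back of the shelf; a bystander. Origin: centre of its underside
- salt_cellar: steel salt cellar, 48 mm across, 66 mm high, stands at the back of the shelf; a bystander. Origin: centre of its underside
- mug: white mug, 80 mm across, 90 mm high, on the counter in front of one of the shelf's front corners; a bystander. Origin: centre of its underside
- bowl: small blue bowl, 120 mm across, 50 mm high, on the counter in front of one of the shelf's front corners; a bystander. Origin: centre of its underside
- pepper_mill: turned wooden pepper mill, 40 mm across, 75 mm high, stands at the back of the shelf; a bystander. Origin: centre of its underside

How it is judged (in metres and radians):
At the end, for the whole second after the job is handed in: The board rests still and flat on the shelf (tilt under 0.04 rad), straight along it within 0.12 rad, its end 40 to 80 mm past the shelf's end on the washing-up bowl's side (centres 130 to 170 mm apart along the shelf), and no more than about 20 mm of its side past the front edge (((y of washing_up_bowl in the frame of shelf above 0 m and y of board_center in the frame of shelf between 0.13 and 0.17 m) or (y of washing_up_bowl in the frame of shelf below 0 m and y of board_center in the frame of shelf between -0.17 and -0.13 m)) and x of board_center in the frame of shelf between -0.08 and 0.03 m and angle between the y axis of board_center and the y axis of shelf, either way round below 0.12 rad and angle between board_center's own z axis and vertical below 0.04 rad and z of board_center in the frame of shelf between 0.12 and 0.13 m and linear speed of board below 0.01 m/s); the robot touches nothing.
It fails at once if the board is lifted off the shelf (z of board_center in the frame of shelf above 0.137 m).
It fails at once if the board is tipped (angle between board_center's own z axis and vertical above 0.12 rad).
It fails at once if the board falls off the shelf (z of board_center in the frame of shelf below 0.11 m).
It fails at once if a jar, the salt cellar or the pepper mill at the back of the shelf is moved by more than 15 mm (distance of any of jar_short, jar_tall, salt_cellar, pepper_mill from where it was at the start of the episode above 0.015 m).
It fails at once if the mug or the small bowl is moved by more than 20 mm (distance of any of mug, bowl from where it was at the start of the episode above 0.02 m).
It also fails if it takes over 42 s, if anything falls off the work surface, if the arm or the gripper's body presses on something with over 40 N, if the wrist force passes 120 N, or if a joint passes its speed limit or range.

### The arm

A 7-joint arm with a two-finger parallel gripper is mounted at the origin on the work surface. World frame = base frame: x ahead of the robot, y to its left, z up, the work surface at z = 0. Lengths are in m, angles in degrees, forces in N, time in s.
With the tool pointing down it reaches from about 0.425 to 0.875 m from the base axis. Payload 4.7 kg.
Tool frame: the origin (TCP) lies midway between the tips of the shut fingers; the grasp point (between the pads) lies 19 mm behind it; y points along the fingers, x is the direction in which the jaws open and shut, and the axes are right-handed (so a half turn about y gives the same grasp; the last joint's range is limited). The gripper opens to 87 mm and grips with 3 to 60 N. Pads are 19 mm wide; open, the fingers measure 117 mm over their backs; the gripper's body (75 mm by 190 mm) begins 51 mm behind the grasp point.
Start: joints at [72.313, 18.392, -4.016, 83.108, 1.295, 78.541, -3.26], TCP at [0.206, -0.616, 0.199] pointing down, gripper open.
Joint ranges: [-163.93, 163.93], [-17.29, 119.83], [-79.2, 71.16], [3.27, 140.29], [-89.18, 269.18], [5.43, 117.66], [-154.24, 154.24]. Speed limits (degrees/s): [147.25, 147.25, 180, 180, 180, 180, 180].

### API

Orientations are given as [roll, pitch, yaw] about the fixed x, y, z axes, in that order (R = Rz(yaw) Ry(pitch) Rx(roll)).
In Python, from cell import env gives the robot as it stands.
- The arm moves only by the tool carry_out, never from a script. Its argument "targets" is a list of rows, each a list of 2 entries, a list of its own where there are three numbers: the shift along the tool's x, y, z in mm, then the turn, a rotation vector about the tool's x, y, z in degrees. A call has 1 to 12 rows; each row shifts and turns the commanded pose from where the row before left it, along the tool's axes as they then stand; what a row does not reach is not made up. A row lasts 1/10 s, in which the tool goes at most 50 mm and 8.59 degrees, less where a joint would pass 70% of its speed; a pose out of reach is approached as far as the arm can. A call with a gripper value outside its range is refused whole. "jaw" is the opening, from 0 (shut) to 1 (fully open), set as the call begins (left out, the last holds). The fingers move at their own pace and stop on an object; "squeeze" is the grip in N (left out, the last holds). Time passes only in rows, so rows that do not move let the fingers close. It gives the time, the measured TCP pose, the force and the opening at its end, in the units of the state.
- env.get_obs(): the state, without advancing time (a new reading comes with each control period).
- env.read_camera(name): name is "scene" or "top"; returns the picture (480x640x3 uint8, red, green, blue); there is no depth.
- env.get_calibration(name): a dict with "fx", "fy", "cx", "cy" (pixels), "D" ([k1, k2, p1, p2, k3] as OpenCV has them; the pictures are not rectified), "R" (3x3) and "t" (3): a world point X has camera coordinates R X + t. Camera axes: x right, y down, z forward; pixel columns grow to the right and rows downward; lengths in m; the calibration is good to about 2 mm. A picture is of the moment at which its call begins. get_calibration takes no time and is no camera call.
- env.sign_off(): hands the job in, once; it reports no verdict.
Trained networks look in the newest picture that a camera, given by its name, has taken for a name from the list of things; names that differ only in an ending like _2 or _b are one class to them, and where a whole thing is asked for, a point or a joint stands for the part that bears it (a point fixed in the world has none). Each returns a list of dicts, best first, with "p" (0 to 1); they miss things now and then, are a little off and sometimes report something else, mostly with a low value. They report only what shows in the picture. A call takes as long as a camera call.
- env.outline_of(camera, label): "mask" (480x640 bool, what is visible of it) and "xy" ([column, row] in pixels, amid what is visible of it).
The state is a dict: "time_s": time; "qpos": joint angles; "joint_velocities": joint speeds; "effort": joint torques, N m; "tool_pos": TCP position; "tool_rot": TCP orientation; "force": force on the tool from outside, world axes, zero at the start; "wrist_torque": the same for the moment, N m; "grip_width": finger opening in m.
Only numpy, scipy, OpenCV 4.12 (cv2) and the standard library are available. Lean on these libraries where they do the work, as an engineer would, in place of code of your own. Each camera call takes 0.05 s, during which the arm holds its last target.

## Working session

There is one attempt and no reset: what is moved stays moved. The work goes in short steps, Python scripts to look and compute and a tool call to move; the robot and the scene stay as the last step left them, time stands still between calls to the robot, and variables do not carry over. Pictures are saved under pics/ and viewed, and the job is handed in when it is done.

Besides the shell and the picture viewer there is one more tool, called after "Request:" by a JSON object that holds its "method" and its "body". carry_out: Moves the arm, as the interface text tells. Its arguments: {"type":"object","properties":{"targets":{"type":"array","items":{"type":"array"}},"jaw":{"type":"number"},"squeeze":{"type":"number"}},"required":["targets"]}

```bash
mkdir -p pics; ls; python3 - <<'E'
from cell import env
import cv2,json
o=env.get_obs(); print({k:(v if not hasattr(v,'tolist') else v.tolist()) for k,v in o.items()})
for n in("scene","top"):
    im=env.read_camera(n); cv2.imwrite(f"pics/{n}0.png",im[:,:,::-1]); 
    c=env.get_calibration(n); print(n,c)
E
```

```text
pics
{'time_s': 0.0, 'qpos': [72.31491933351795, 18.439943785449458, -4.015494703723232, 83.17628032407066, 1.2953209469539235, 78.54174024002451, -3.263301289422496], 'joint_velocities': [-0.0026533601372891024, -0.0059110203823007895, 0.052877717269561794, 0.0404921040905995, -0.043731761549177975, 0.027942482248762442, 0.037457461068054976], 'effort': [-0.0006397535071300808, -49.12740468978882, -0.40413374081254005, -31.252899169921875, -0.06390015128999949, 0.04352065734565258, 0.0001695356422715122], 'tool_pos': [0.2059221178081521, -0.6158671076408441, 0.1979394775288015], 'tool_rot': [-90.00620917204697, 0.11269885120785446, -71.50841734059703], 'force': [-0.019640040399518006, -0.0702139862286805, -0.43416595139794706], 'wrist_torque': [0.004191214429429684, 0.01195348941631133, 0.01979785337424474], 'grip_width': 0.08715210125784073}
scene {'fx': 516.3447848264046, 'fy': 516.3447848264046, 'cx': 323.2129906789669, 'cy': 243.19677899158037, 'D': array([-0.02444177,  0.        ,  0.        ,  0.        ,  0.        ]), 'R': array([[-0.88199142,  0.47107471,  0.01340736],
       [ 0.28107139,  0.54865879, -0.78738327],
       [-0.37827241, -0.69069686, -0.61631796]]), 't': array([ 0.45112488, -0.05753109,  1.53541786])}
top {'fx': 576.8763848748033, 'fy': 576.8763848748033, 'cx': 324.58412849473723, 'cy': 238.71877271443284, 'D': array([-0.06962298,  0.        ,  0.        ,  0.        ,  0.        ]), 'R': array([[ 0.01444533, -0.99989382, -0.00191705],
       [-0.99120535, -0.01406753, -0.13158288],
       [ 0.13154194,  0.00380095, -0.99130332]]), 't': array([-7.04476983e-04,  4.92552795e-01,  1.43069843e+00])}
```

View pics/scene0.png

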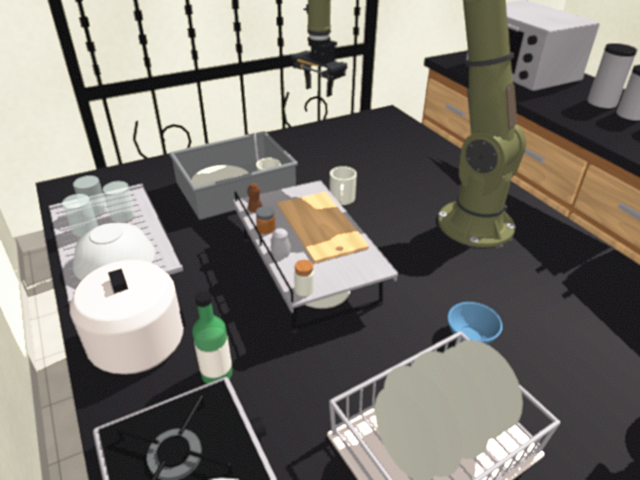

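View pics/top0.png

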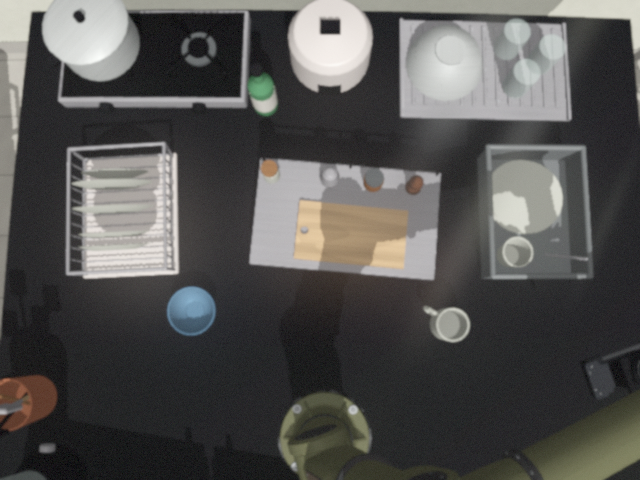

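The top view has the shelf spanning columns 250–441 and rows 158–280. The board spans columns 295–408 and rows 199–268, with its hole at (304,230). The washing-up bowl is at the right (-y) and the dish rack at the left, so the board goes towards -y. Next I'll measure.

```bash
cat > h.py <<'E'
from cell import env
import numpy as np,cv2
C={n:env.get_calibration(n) for n in("scene","top")}
def K(c): return np.array([[c['fx'],0,c['cx']],[0,c['fy'],c['cy']],[0,0,1]])
def back(n,px,z):
    c=C[n]; p=cv2.undistortPoints(np.array(px,float).reshape(-1,1,2),K(c),c['D']).reshape(-1,2)
    d=np.c_[p,np.ones(len(p))]@c['R']; o=-c['R'].T@c['t']
    return o+d*((z-o[2])/d[:,2])[:,None]
def proj(n,X):
    c=C[n]; return cv2.projectPoints(np.array(X,float).reshape(-1,1,3),cv2.Rodrigues(c['R'])[0],c['t'],K(c),c['D'])[0].reshape(-1,2)
def tri(a,b):
    A=[];B=[]
    for n,px in(("scene",a),("top",b)):
        c=C[n]; p=cv2.undistortPoints(np.array(px,float).reshape(1,1,2),K(c),c['D']).ravel()
        for i in(0,1): A.append(p[i]*c['R'][2]-c['R'][i]);B.append(c['t'][i]-p[i]*c['t'][2])
    s=np.linalg.lstsq(np.array(A),np.array(B),rcond=None); return s[0]
def rectfit(n,mask,z):
    cs=max(cv2.findContours(mask.astype(np.uint8),cv2.RETR_EXTERNAL,cv2.CHAIN_APPROX_NONE)[0],key=cv2.contourArea)
    P=back(n,cs.reshape(-1,2),z)[:,:2]
    return cv2.minAreaRect((P*1000).astype(np.float32))
E
python3 - <<'E'
from h import *
for n in("scene","top"):
    im=env.read_camera(n)[:,:,::-1].copy()
    for l,z in(("shelf",.12),("board_center",.13),("jar_short",.17),("jar_tall",.185),("salt_cellar",.18),("pepper_mill",.185),("washing_up_bowl",.1),("mug",.09),("bowl",.05)):
        r=env.outline_of(n,l)
        if not r: print(n,l,None);continue
        m=r[0]['mask']; np.save(f"m_{n}_{l}.npy",m)
        print(n,l,len(r),round(r[0]['p'],2),np.round(r[0]['xy'],1),m.sum(), np.round(back(n,r[0]['xy'],z),3))
        if l in("shelf","board_center"): q=rectfit(n,m,z);print(q,cv2.boxPoints(q).round(1).tolist())
        cs=cv2.findContours(m.astype(np.uint8),cv2.RETR_EXTERNAL,cv2.CHAIN_APPROX_NONE)[0]; cv2.drawContours(im,cs,-1,(0,0,255) if l!="board_center" else (0,255,0),1)
    cv2.imwrite(f"pics/{n}1.png",cv2.resize(im[130:340,180:500] if n=="top" else im[120:340,180:500],None,fx=2.5,fy=2.5))
E
```

```text
scene shelf 1 0.94 [317.7 262.4] 6750 [[0.565 0.069 0.12 ]]
((547.11474609375, -8.676116943359375), (521.9456176757812, 283.2348327636719), 85.13059997558594) [[383.8999938964844, -256.70001220703125], [666.0999755859375, -280.70001220703125], [710.4000244140625, 239.3000030517578], [428.20001220703125, 263.3999938964844]]
scene board_center 2 0.66 [322.7 226. ] 3667 [[ 0.494 -0.04   0.13 ]]
((494.3423767089844, -50.23304748535156), (278.4527587890625, 146.88656616210938), 85.5125503540039) [[410.20001220703125, -183.3000030517578], [556.7000122070312, -194.8000030517578], [578.5, 82.80000305175781], [432.0, 94.30000305175781]]
scene jar_short 2 0.57 [262.3 222.7] 504 [[ 0.642 -0.07   0.17 ]]
scene jar_tall 1 0.83 [306.2 275.7] 660 [[0.642 0.164 0.185]]
scene salt_cellar 1 0.56 [277.9 245.4] 471 [[0.65  0.039 0.18 ]]
scene pepper_mill 3 0.84 [252.7 198.2] 299 [[ 0.63  -0.158  0.185]]
scene washing_up_bowl 1 0.97 [227.7 170.7] 7134 [[ 0.597 -0.458  0.1  ]]
scene mug 1 0.64 [341.1 184.7] 837 [[ 0.321 -0.246  0.09 ]]
scene bowl 1 0.66 [474.4 322.3] 1649 [[0.31 0.34 0.05]]
top shelf 2 0.
[... 310 characters left out ...]
.8] 6371 [[ 0.492 -0.056  0.13 ]]
((491.055419921875, -54.90118408203125), (262.2180480957031, 143.01553344726562), 85.52764892578125) [[409.5, -180.0], [552.0999755859375, -191.1999969482422], [572.5999755859375, 70.19999694824219], [430.0, 81.4000015258789]]
top jar_short 2 0.74 [371.7 176.7] 409 [[ 0.622 -0.102  0.17 ]]
top jar_tall 1 0.9 [268.5 173.8] 354 [[0.622 0.137 0.185]]
top salt_cellar 1 0.59 [328.  176.9] 332 [[ 0.617 -0.     0.18 ]]
top pepper_mill 1 0.63 [413.5 185.9] 289 [[ 0.598 -0.197  0.185]]
top washing_up_bowl 2 0.96 [535.3 214.7] 14935 [[ 0.55 -0.51  0.1 ]]
top mug 1 0.67 [446.7 322. ] 1145 [[ 0.287 -0.29   0.09 ]]
top bowl 1 0.63 [190.3 310.4] 1835 [[0.306 0.336 0.05 ]]
```

View pics/top1.png

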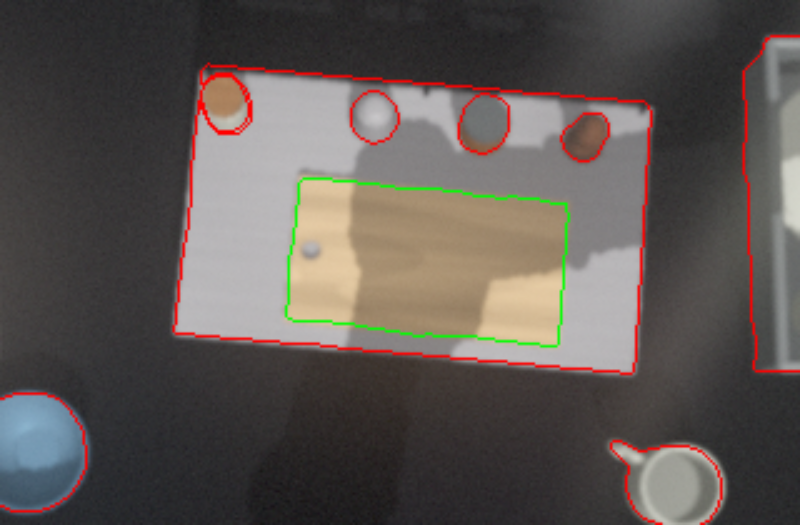

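View pics/scene1.png

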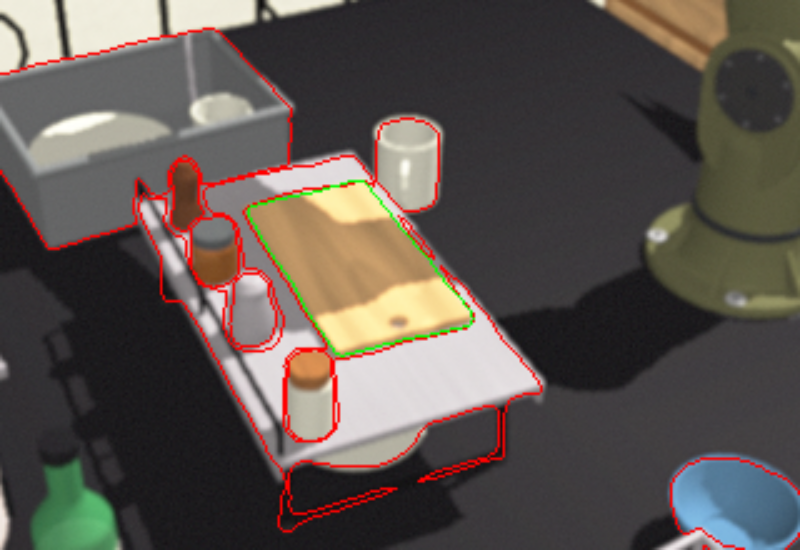

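The outlines fit what the pictures show. The board is nearly straight on the shelf, with its hole end at the left at column 295 in the top view, and four jars stand along the back. I'll check the height with the hole and corners from both views and work out shelf-frame positions.

```bash
python3 - <<'E'
from h import *
print("hole",tri((339.2,248.0),(304,229.6)))
print("shelf front-left",tri((180+542/2.5,120+385/2.5),(180+174/2.5,130+333/2.5)))
print("board right-back",tri((180+247/2.5,120+210/2.5),(180+567/2.5,130+204/2.5)))
print("board right-front",tri((180+365/2.5,120+181/2.5),(180+558/2.5,130+346/2.5)))
th=np.arctan2(.0735,.997); ex=np.array([np.cos(th),-np.sin(th)]);ey=np.array([np.sin(th),np.cos(th)])
c=np.array([.4032,-.0341])+.13*ex; print("shelf c",c)
for n,p in dict(board=(.491,-.055),tall=(.622,.137),salt=(.617,0),short=(.622,-.102),pep=(.598,-.197),mug=(.287,-.29),bowl=(.306,.336)).items():
    d=np.array(p)-c; print(n,np.round([d@ex,d@ey],3))
for s in[(-.052,.146),(-.052,.13),(-.052,-.01)]: print(s,c+s[0]*ex+s[1]*ey)
E
```

```text
hole [0.50039083 0.05535566 0.1297121 ]
shelf front-left [0.42040115 0.18355583 0.11552806]
board right-back [ 0.54794827 -0.18947184  0.12407379]
board right-front [ 0.41065177 -0.17946444  0.12703531]
shelf c [ 0.53284817 -0.04365781]
board [-0.041 -0.014]
tall [0.076 0.187]
salt [0.081 0.05 ]
short [ 0.093 -0.052]
pep [ 0.076 -0.148]
mug [-0.227 -0.264]
bowl [-0.254  0.362]
(-0.052, 0.146) [0.49172306 0.10577018]
(-0.052, 0.13) [0.49054672 0.08981348]
(-0.052, -0.01) [ 0.48025369 -0.04980762]
```

Request:
{"method": "carry_out", "body": {"targets": [[[0, -50, 0], [0, 0, 0]], [[0, -50, 0], [0, 0, 0]], [[0, 0, 50], [0, -4.4, 0]], [[0, 0, 50], [0, -4.4, 0]], [[0, 0, 50], [0, -4.4, 0]], [[0, 0, 50], [0, -4.4, 0]], [[0, 0, 50], [0, -4.4, 0]], [[0, 0, 50], [0, -4.4, 0]], [[0, 0, 50], [0, -4.4, 0]], [[0, 0, 50], [0, -4.4, 0]], [[0, 0, 50], [0, -4.4, 0]], [[0, 0, 50], [0, -4.4, 0]]], "jaw": 0.7}}

```text
time_s: 2.3
tool_pos: [0.5902, -0.3126, 0.2988]
tool_rot: [-90.0, -0.0, -27.3]
force: [0.7, -0.9, -0.6]
grip_width: 0.0607
```

Heights agree with the text: the hole triangulates to z = 0.130. The board centre is at shelf (-0.041, -0.014), so it needs about 136 mm of travel towards -y. I'll carry on at a safe height to the spot behind the hole end.

Request:
{"method": "carry_out", "body": {"targets": [[[-25, 0, 43], [0, -4.62, 0]], [[-25, 0, 43], [0, -4.62, 0]], [[-25, 0, 43], [0, -4.62, 0]], [[-25, 0, 43], [0, -4.62, 0]], [[-25, 0, 43], [0, -4.62, 0]], [[-15, 0, 45], [0, 0, 0]], [[-15, 0, 45], [0, 0, 0]], [[-15, 0, 45], [0, 0, 0]], [[-15, 0, 45], [0, 0, 0]], [[0, 0, 0], [0, 0, 0]]]}}

```text
time_s: 3.3
tool_pos: [0.4896, 0.1204, 0.3]
tool_rot: [-89.9, -0.1, -3.7]
force: [-0.2, 0.4, 0.9]
grip_width: 0.0609
```

Request:
{"method": "carry_out", "body": {"targets": [[[0, 0, -12], [0, 0.5, 0]], [[0, 40, 0], [0, 0, 0]], [[0, 40, 0], [0, 0, 0]], [[0, 40, 0], [0, 0, 0]], [[0, 40, 0], [0, 0, 0]], [[0, 0, 0], [0, 0, 0]], [[0, 0, 0], [0, 0, 0]]]}}

```text
time_s: 4.0
tool_pos: [0.4916, 0.098, 0.1394]
tool_rot: [-90.0, 0.0, -5.1]
force: [-0.2, 0.0, 0.2]
grip_width: 0.0608
```

```bash
python3 - <<'E'
from h import *
o=env.get_obs();print(o['tool_pos'],o['tool_rot'],o['force'])
a=env.read_camera("top");b=env.read_camera("scene")
cv2.imwrite("pics/c2.png",np.vstack([cv2.resize(a[140:300,200:480],None,fx=2,fy=1.8),cv2.resize(b[150:310,200:480],None,fx=2,fy=1.8)])[:,:,::-1])
E
```

```text
[0.49155335 0.09795396 0.13944406] [-9.00139571e+01  4.84351576e-02 -5.06107131e+00] [-0.22476901  0.04602307  0.19256614]
```

View pics/c2.png

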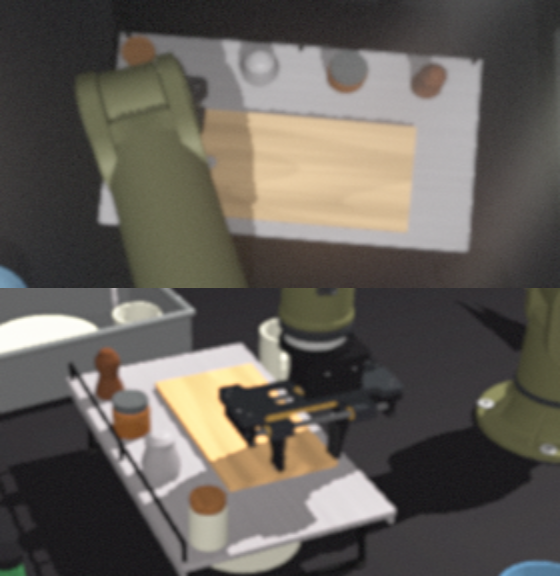

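In the scene view the fingertips hang just behind the hole end, clear of the tall jar. The yaw came out 0.9° off, so I'll back off a little, straighten and go down slowly.

Request:
{"method": "carry_out", "body": {"targets": [[[0, 0, 8], [0, -0.8, 0]], [[0, 0, 0], [0, 0, 0]], [[0, 4, 0], [0, 0, 0]], [[0, 4, 0], [0, 0, 0]], [[0, 3, 0], [0, 0, 0]], [[0, 2, 0], [0, 0, 0]], [[0, 1, 0], [0, 0, 0]], [[0, 0, 0], [0, 0, 0]], [[0, 0, 0], [0, 0, 0]]]}}

```text
time_s: 5.0
tool_pos: [0.4919, 0.1077, 0.125]
tool_rot: [-90.0, 0.0, -4.1]
force: [0.3, 0.4, -0.4]
grip_width: 0.0606
```

Request:
{"method": "carry_out", "body": {"targets": [[[0, 1.5, 0], [0, 0, 0]], [[0, 0, 0], [0, 0, 0]]]}}

```text
time_s: 5.2
tool_pos: [0.4918, 0.1077, 0.1234]
tool_rot: [-90.0, 0.0, -4.1]
force: [-1.1, 0.4, -0.7]
grip_width: 0.0607
```

```bash
python3 - <<'E'
from h import *
o=env.get_obs();print(o['tool_pos'],o['tool_rot'],o['force'])
b=env.read_camera("scene")[:,:,::-1]
cv2.imwrite("pics/c3.png",cv2.resize(b[180:300,240:400],None,fx=5,fy=5,interpolation=cv2.INTER_CUBIC))
E
```

```text
[0.49182825 0.10770772 0.1234233 ] [-9.00097400e+01  5.15029336e-03 -4.10391054e+00] [-1.06663103  0.40613169 -0.67165863]
```

View pics/c3.png

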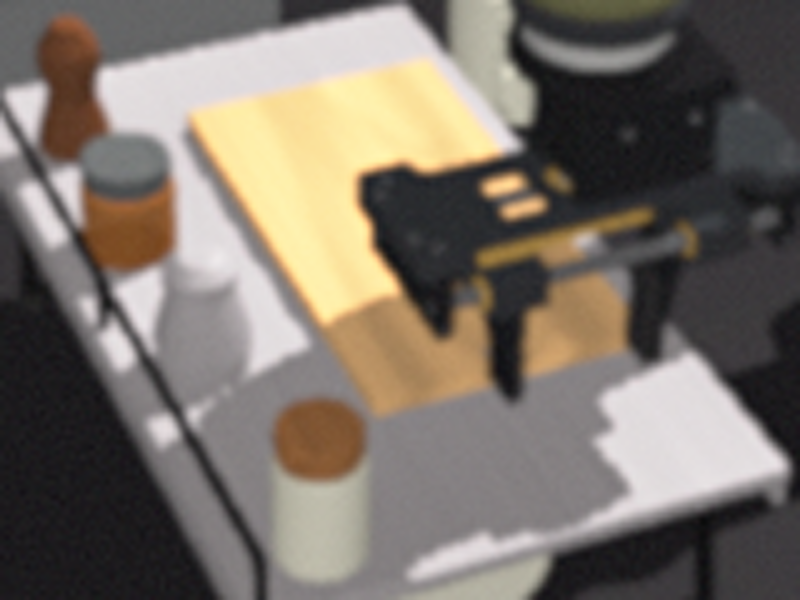

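Both tips (zoomed pixels (512,395) and (648,355)) are down just behind the board's hole end and clear of the jars. Now I'll push towards -y.

Request:
{"method": "carry_out", "body": {"targets": [[[0, 0, -6], [0, 0, 0]], [[0, 0, -6], [0, 0, 0]], [[0, 0, -6], [0, 0, 0]], [[0, 0, -6], [0, 0, 0]], [[0, 0, -6], [0, 0, 0]], [[0, 0, -6], [0, 0, 0]], [[0, 0, -6], [0, 0, 0]], [[0, 0, -6], [0, 0, 0]], [[0, 0, -4], [0, 0, 0]], [[0, 0, 0], [0, 0, 0]]]}}

```text
time_s: 6.25
tool_pos: [0.4881, 0.0551, 0.1235]
tool_rot: [-90.0, 0.0, -4.2]
force: [-0.5, 1.0, -0.2]
grip_width: 0.061
```

```bash
cat > look.py <<'E'
from h import *
import sys
def look(tag):
    o=env.get_obs();print(o['time_s'],o['tool_pos'].round(4) if hasattr(o['tool_pos'],'round') else o['tool_pos'],o['force'])
    th=np.arctan2(.0735,.997); ex=np.array([np.cos(th),-np.sin(th)]);ey=np.array([np.sin(th),np.cos(th)]); c=np.array([.5328,-.0437])
    d=np.array(o['tool_pos'])[:2]-c;print("tcp shelf",d@ex,d@ey)
    ims=[]
    for n in("top","scene"):
        im=env.read_camera(n)[:,:,::-1].copy()
        r=env.outline_of(n,"board_center")
        if r:
            m=r[0]['mask'];q=rectfit(n,m,.13);d=np.array(q[0])/1000-c
            print(n,r[0]['p'],"centre shelf",(d@ex).round(3),(d@ey).round(3),np.round(q[1],0),q[2])
            B=(cv2.boxPoints(q)/1000-c); print(np.c_[B@ex,B@ey].round(3).tolist())
            cv2.drawContours(im,cv2.findContours(m.astype(np.uint8),0,1)[0],-1,(0,255,0),1)
        ims.append(im[150:290,240:500] if n=="top" else im[160:300,210:400])
    cv2.imwrite(f"pics/{tag}.png",np.vstack([cv2.resize(i,(560,300),interpolation=cv2.INTER_CUBIC) for i in ims]))
if __name__=="__main__": look(sys.argv[1])
E
python3 look.py d1
```

```text
6.25 [0.4881 0.0551 0.1235] [-0.47958416  1.04917456 -0.22642191]
tcp shelf -0.0518006412173826 0.09524960092874189
top 0.92 centre shelf -0.041 -0.046 [200. 143.] 85.29782104492188
[[-0.113, -0.145], [0.03, -0.146], [0.032, 0.054], [-0.112, 0.055]]
scene 0.6 centre shelf -0.037 -0.008 [271. 145.] 85.16031646728516
[[-0.112, -0.143], [0.034, -0.145], [0.037, 0.127], [-0.109, 0.128]]
```

View pics/d1.png

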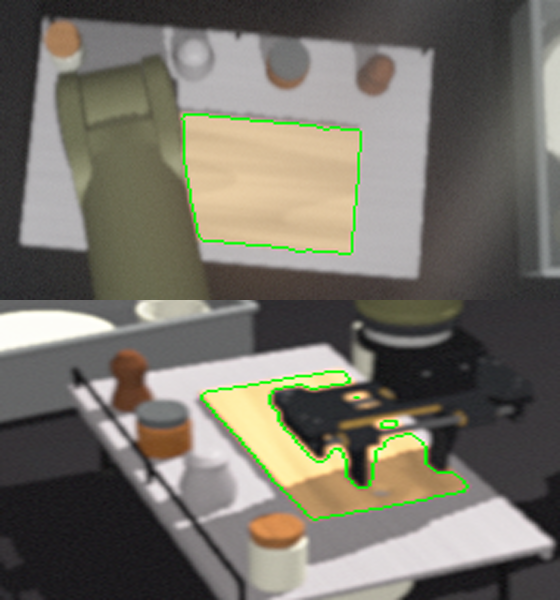

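The board has not moved: its far edge is still at y = -0.145. The tips stand over it, at about (355,485) in the lower picture. With the jaws open the fingertips evidently sit higher than the TCP, which marks the shut tips. I'll lift, go back behind the board, and feel for the shelf.

Request:
{"method": "carry_out", "body": {"targets": [[[0, -10, 0], [0, 0, 0]], [[0, -5, 0], [0, 0, 0]], [[0, 0, 15], [0, 0, 0]], [[0, 0, 20], [0, 0, 0]], [[0, 0, 17], [0, 0, 0]], [[0, 0, 4], [0, 0, 0]], [[0, 7, 0], [0, 0, 0]], [[0, 7, 0], [0, 0, 0]], [[0, 0, 0], [0, 0, 0]], [[0, 0, 0], [0, 0, 0]]]}}

```text
time_s: 7.45
tool_pos: [0.4919, 0.1108, 0.124]
tool_rot: [-90.0, 0.1, -4.2]
force: [-0.4, -0.2, 0.1]
grip_width: 0.061
```

Request:
{"method": "carry_out", "body": {"targets": [[[0, 2, 0], [0, 0, 0]], [[0, 2, 0], [0, 0, 0]], [[0, 0, 0], [0, 0, 0]]]}}

```text
time_s: 7.75
tool_pos: [0.492, 0.1116, 0.1203]
tool_rot: [-90.0, 0.0, -4.1]
force: [0.0, -1.5, 0.1]
grip_width: 0.0608
```

Request:
{"method": "carry_out", "body": {"targets": [[[0, 1, 0], [0, 0, 0]], [[0, 1, 0], [0, 0, 0]], [[0, 0, 0], [0, 0, 0]]]}}

```text
time_s: 8.05
tool_pos: [0.4921, 0.1118, 0.1184]
tool_rot: [-90.0, 0.0, -4.1]
force: [0.3, 0.7, 0.6]
grip_width: 0.0612
```

There's no contact at a TCP height of 0.118, below the shelf top, so the tips do retract when open. I'll keep feeling downwards.

Request:
{"method": "carry_out", "body": {"targets": [[[0, 1, 0], [0, 0, 0]], [[0, 1, 0], [0, 0, 0]], [[0, 0, 0], [0, 0, 0]]]}}

```text
time_s: 8.35
tool_pos: [0.4921, 0.1117, 0.1164]
tool_rot: [-90.0, 0.0, -4.1]
force: [-0.2, 0.2, 0.1]
grip_width: 0.0609
```

Request:
{"method": "carry_out", "body": {"targets": [[[0, 1, 0], [0, 0, 0]], [[0, 0.5, 0], [0, 0, 0]], [[0, 0, 0], [0, 0, 0]]]}}

```text
time_s: 8.65
tool_pos: [0.4921, 0.1117, 0.1149]
tool_rot: [-90.0, 0.0, -4.1]
force: [-0.0, 1.0, 0.3]
grip_width: 0.061
```

```bash
python3 look.py d2
```

```text
8.65 [0.4921 0.1117 0.1149] [-0.02851095  0.97246752  0.34984041]
tcp shelf -0.05201757150627183 0.1520306823570734
top 0.72 centre shelf -0.04 -0.015 [260. 141.] 85.28755187988281
[[-0.111, -0.145], [0.03, -0.146], [0.032, 0.114], [-0.109, 0.115]]
scene 0.64 centre shelf -0.037 -0.009 [274. 147.] 85.21241760253906
[[-0.112, -0.145], [0.035, -0.147], [0.038, 0.127], [-0.11, 0.129]]
```

View pics/d2.png

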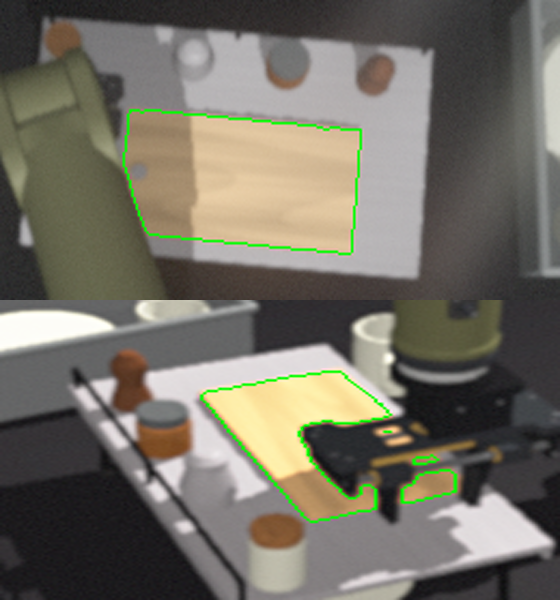

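Request:
{"method": "carry_out", "body": {"targets": [[[0, 1, 0], [0, 0, 0]], [[0, 0, 0], [0, 0, 0]]]}}

```text
time_s: 9.05
tool_pos: [0.4921, 0.1117, 0.1139]
tool_rot: [-90.0, 0.0, -4.1]
force: [-0.3, -0.1, 0.4]
grip_width: 0.0609
```

Request:
{"method": "carry_out", "body": {"targets": [[[0, 1, 0], [0, 0, 0]], [[0, 0, 0], [0, 0, 0]]]}}

```text
time_s: 9.25
tool_pos: [0.4921, 0.1117, 0.1129]
tool_rot: [-90.0, 0.0, -4.1]
force: [-0.5, -0.2, -1.1]
grip_width: 0.0612
```

Request:
{"method": "carry_out", "body": {"targets": [[[0, 1, 0], [0, 0, 0]], [[0, 0, 0], [0, 0, 0]]]}}

```text
time_s: 9.45
tool_pos: [0.4921, 0.1117, 0.1119]
tool_rot: [-90.0, 0.0, -4.1]
force: [-1.0, -0.1, -0.2]
grip_width: 0.061
```

Request:
{"method": "carry_out", "body": {"targets": [[[0, 0.7, 0], [0, 0, 0]], [[0, 0, 0], [0, 0, 0]]]}}

```text
time_s: 9.65
tool_pos: [0.4921, 0.1118, 0.1112]
tool_rot: [-90.0, 0.0, -4.1]
force: [-0.2, -0.6, -0.1]
grip_width: 0.061
```

Request:
{"method": "carry_out", "body": {"targets": [[[0, 0.7, 0], [0, 0, 0]], [[0, 0, 0], [0, 0, 0]]]}}

```text
time_s: 9.85
tool_pos: [0.4921, 0.1118, 0.1105]
tool_rot: [-90.0, 0.0, -4.1]
force: [-1.1, -0.8, 0.4]
grip_width: 0.061
```

```bash
python3 - <<'E'
from h import *
b=env.read_camera("scene")[:,:,::-1]
cv2.imwrite("pics/c4.png",cv2.resize(b[200:290,290:410],None,fx=6.5,fy=6.5,interpolation=cv2.INTER_CUBIC))
E
```

```text
(no output)
```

View pics/c4.png

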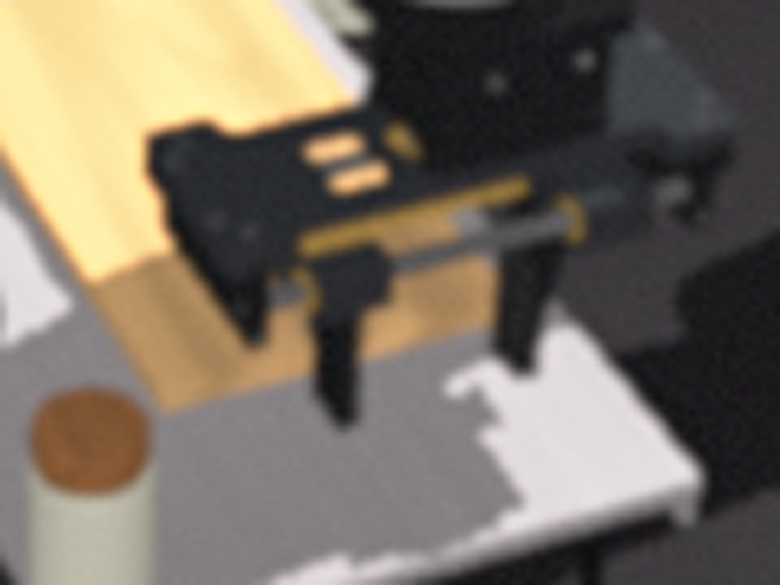

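```bash
python3 - <<'E'
from h import *
from scipy.spatial.transform import Rotation as Ro
o=env.get_obs(); p=np.array(o['tool_pos']); R=Ro.from_euler('xyz',o['tool_rot'],degrees=True).as_matrix()
print(o['time_s'],p)
for dy in(0,-10,-20):
  for dx in(30,45,-30,-45):
    for dz in(9.5,-9.5):
      q=proj("scene",p+R@np.array([dx,dy,dz])/1000)[0]; print(dy,dx,dz,q.round(1),((q-[290,200])*6.5).round(0))
E
```

```text
9.9 [0.49211818 0.1117433  0.11057353]
0 30 9.5 [343.9 272.6] [351. 472.]
0 30 -9.5 [340.4 267.7] [327. 440.]
0 45 9.5 [338.  274.3] [312. 483.]
0 45 -9.5 [334.5 269.3] [289. 451.]
0 -30 9.5 [367.  265.9] [501. 429.]
0 -30 -9.5 [363.3 261.1] [476. 397.]
0 -45 9.5 [372.7 264.3] [538. 418.]
0 -45 -9.5 [368.9 259.5] [513. 387.]
-10 30 9.5 [344.1 269.3] [352. 451.]
-10 30 -9.5 [340.5 264.4] [328. 418.]
-10 45 9.5 [338.2 271. ] [313. 462.]
-10 45 -9.5 [334.7 266. ] [290. 429.]
-10 -30 9.5 [367.3 262.7] [503. 407.]
-10 -30 -9.5 [363.5 257.9] [478. 376.]
-10 -45 9.5 [373. 261.] [540. 397.]
-10 -45 -9.5 [369.2 256.3] [515. 366.]
-20 30 9.5 [344.3 266. ] [353. 429.]
-20 30 -9.5 [340.7 261.1] [329. 397.]
-20 45 9.5 [338.3 267.7] [314. 440.]
-20 45 -9.5 [334.8 262.7] [291. 408.]
-20 -30 9.5 [367.6 259.4] [504. 386.]
-20 -30 -9.5 [363.8 254.6] [480. 355.]
-20 -45 9.5 [373.3 257.8] [542. 375.]
-20 -45 -9.5 [369.5 253. ] [517. 345.]
```

The visible tips sit about 15–20 mm above the TCP plane, so opening raises them a lot. Narrower jaws keep the gripper body higher over the jars and still give a broad contact. I'll raise, narrow the jaws, and feel down again.

Request:
{"method": "carry_out", "body": {"targets": [[[0, -15, 0], [0, 0, 0]], [[0, -15, 0], [0, 0, 0]], [[0, 0, 0], [0, 0, 0]], [[0, 0, 0], [0, 0, 0]], [[0, 0, 0], [0, 0, 0]], [[0, 0, 0], [0, 0, 0]]], "jaw": 0.3}}

```text
time_s: 10.5
tool_pos: [0.4918, 0.1116, 0.1402]
tool_rot: [-90.0, 0.0, -4.1]
force: [-0.2, 0.1, 0.6]
grip_width: 0.0276
```

```bash
python3 - <<'E'
from h import *
from scipy.spatial.transform import Rotation as Ro
o=env.get_obs(); p=np.array(o['tool_pos']); R=Ro.from_euler('xyz',o['tool_rot'],degrees=True).as_matrix()
print(o['time_s'],p,o['grip_width'])
b=env.read_camera("scene")[:,:,::-1]
v=cv2.resize(b[200:290,290:410],None,fx=6.5,fy=6.5,interpolation=cv2.INTER_CUBIC)
for dx,dy,dz,c in((14,0,9.5,(0,0,255)),(-14,0,9.5,(0,0,255)),(14,-10,9.5,(0,255,0)),(-14,-10,9.5,(0,255,0)),(95,-70,-37,(255,0,0)),(95,-70,37,(255,0,0)),(-95,-70,37,(255,0,0))):
    q=((proj("scene",p+R@np.array([dx,dy,dz])/1000)[0]-[290,200])*6.5).round().astype(int); print(q);cv2.circle(v,tuple(int(i) for i in q),4,c,-1)
cv2.imwrite("pics/c5.png",v)
E
```

```text
10.5 [0.49176697 0.11161259 0.14015873] 0.027626202218710264
[396 396]
[467 376]
[397 374]
[468 354]
[130 217]
[219 344]
[726 206]
```

View pics/c5.png

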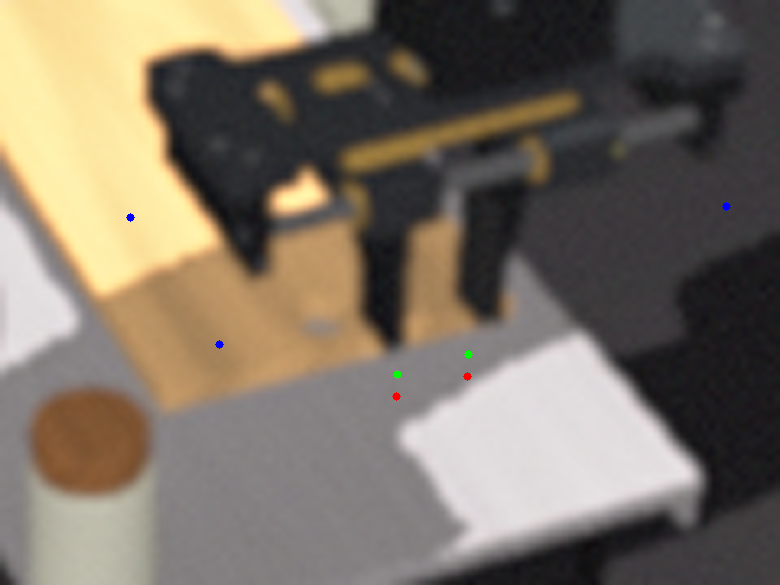

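```bash
python3 - <<'E'
from h import *
from scipy.spatial.transform import Rotation as Ro
p=np.array([.2059,-.6159,.1979]); R=Ro.from_euler('xyz',[-90,.11,-71.5],degrees=True).as_matrix()
for n,sl in(("scene",(slice(0,130),slice(240,400))),("top",(slice(320,450),slice(480,640)))):
    im=cv2.imread(f"pics/{n}0.png")[sl]; v=cv2.resize(im,None,fx=4,fy=4,interpolation=cv2.INTER_CUBIC)
    for dx,dy,dz,c in((44,0,0,(0,0,255)),(-44,0,0,(0,0,255)),(44,-20,0,(0,255,0)),(-44,-20,0,(0,255,0)),(95,-70,-37,(255,0,0)),(95,-70,37,(255,0,0)),(-95,-70,37,(255,0,0)),(-95,-70,-37,(255,0,0))):
        q=(proj(n,p+R@np.array([dx,dy,dz])/1000)[0]-[sl[1].start,sl[0].start])*4; cv2.circle(v,tuple(int(round(i)) for i in q),3,c,-1)
    cv2.imwrite(f"pics/z_{n}.png",v)
a=np.vstack([cv2.imread("pics/z_scene.png"),cv2.imread("pics/z_top.png")]);cv2.imwrite("pics/z.png",cv2.resize(a,(366,595)) if 0 else cv2.resize(np.hstack([cv2.imread("pics/z_scene.png"),cv2.imread("pics/z_top.png")]),(800,325)))
E
```

```text
(no output)
```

View pics/z.png

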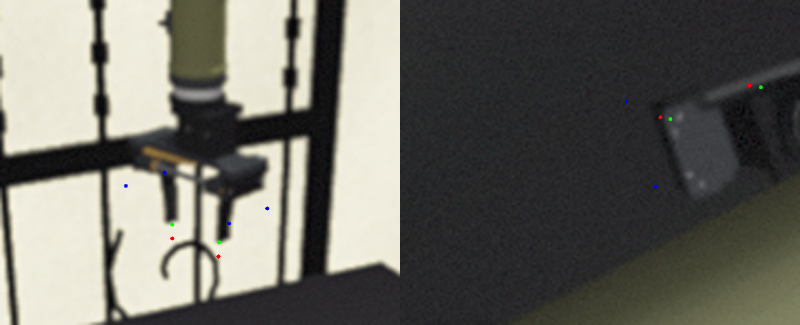

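The same ~20 mm offset shows in the start picture with the jaws fully open. So the visible tips end about 20 mm short of the reported TCP whatever the opening, and contact should come at TCP z ≈ 0.10. I'll reopen to 0.7 for a wide contact and feel down further.

Request:
{"method": "carry_out", "body": {"targets": [[[0, 0, 0], [0, 0, 0]], [[0, 0, 0], [0, 0, 0]], [[0, 10, 0], [0, 0, 0]], [[0, 10, 0], [0, 0, 0]], [[0, 8, 0], [0, 0, 0]], [[0, 3, 0], [0, 0, 0]], [[0, 0, 0], [0, 0, 0]], [[0, 0, 0], [0, 0, 0]]], "jaw": 0.7}}

```text
time_s: 11.35
tool_pos: [0.4923, 0.1118, 0.1097]
tool_rot: [-90.0, -0.0, -4.1]
force: [-0.8, -0.5, 0.1]
grip_width: 0.0609
```

Request:
{"method": "carry_out", "body": {"targets": [[[0, 1, 0], [0, 0, 0]], [[0, 0.5, 0], [0, 0, 0]], [[0, 0, 0], [0, 0, 0]]]}}

```text
time_s: 11.65
tool_pos: [0.4923, 0.1118, 0.1083]
tool_rot: [-90.0, -0.0, -4.1]
force: [-0.0, 0.4, -0.9]
grip_width: 0.0608
```

Request:
{"method": "carry_out", "body": {"targets": [[[0, 1, 0], [0, 0, 0]], [[0, 0.5, 0], [0, 0, 0]], [[0, 0, 0], [0, 0, 0]]]}}

```text
time_s: 11.95
tool_pos: [0.4921, 0.1117, 0.1065]
tool_rot: [-90.0, 0.0, -4.1]
force: [0.9, 0.2, 0.1]
grip_width: 0.0613
```

Request:
{"method": "carry_out", "body": {"targets": [[[0, 1, 0], [0, 0, 0]], [[0, 0.5, 0], [0, 0, 0]], [[0, 0, 0], [0, 0, 0]]]}}

```text
time_s: 12.25
tool_pos: [0.4921, 0.1117, 0.105]
tool_rot: [-90.0, 0.0, -4.1]
force: [-0.2, -1.3, 0.2]
grip_width: 0.0611
```

```bash
python3 look.py d3
```

```text
12.25 [0.4921 0.1117 0.105 ] [-0.22991913 -1.2713067   0.15690686]
tcp shelf -0.052045944419693416 0.15201497859891125
top 0.64 centre shelf -0.04 -0.015 [260. 141.] 85.29663848876953
[[-0.111, -0.144], [0.03, -0.146], [0.032, 0.114], [-0.109, 0.115]]
scene 0.92 centre shelf -0.037 -0.008 [274. 147.] 84.76810455322266
[[-0.113, -0.144], [0.033, -0.147], [0.038, 0.127], [-0.108, 0.13]]
```

View pics/d3.png

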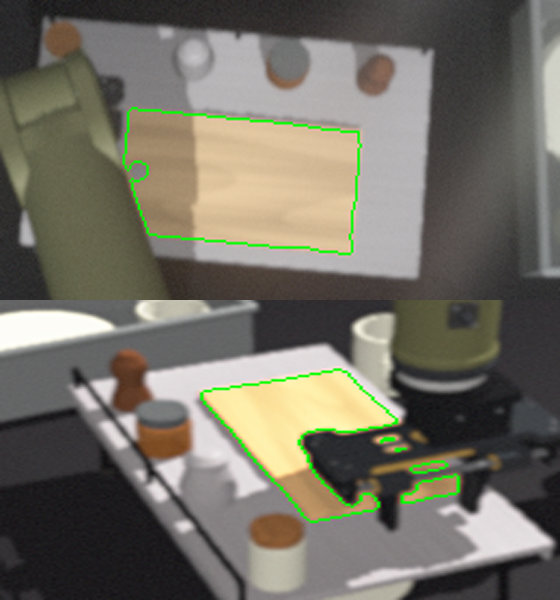

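Tips are clear of the board in the lower picture, at (388,525) and (470,510), and the board is unmoved. I'll continue down.

Request:
{"method": "carry_out", "body": {"targets": [[[0, 1, 0], [0, 0, 0]], [[0, 0, 0], [0, 0, 0]]]}}

```text
time_s: 12.65
tool_pos: [0.4921, 0.1117, 0.104]
tool_rot: [-90.0, 0.0, -4.1]
force: [0.1, -1.3, 0.2]
grip_width: 0.0607
```

Request:
{"method": "carry_out", "body": {"targets": [[[0, 1, 0], [0, 0, 0]], [[0, 0, 0], [0, 0, 0]]]}}

```text
time_s: 12.85
tool_pos: [0.492, 0.1117, 0.103]
tool_rot: [-90.0, 0.0, -4.1]
force: [-0.2, 0.1, -0.2]
grip_width: 0.0612
```

Request:
{"method": "carry_out", "body": {"targets": [[[0, 1, 0], [0, 0, 0]], [[0, 0, 0], [0, 0, 0]]]}}

```text
time_s: 13.05
tool_pos: [0.4921, 0.1117, 0.102]
tool_rot: [-90.0, 0.0, -4.1]
force: [0.5, -0.1, -0.3]
grip_width: 0.0611
```

Request:
{"method": "carry_out", "body": {"targets": [[[0, 1, 0], [0, 0, 0]], [[0, 0, 0], [0, 0, 0]]]}}

```text
time_s: 13.25
tool_pos: [0.4921, 0.1117, 0.101]
tool_rot: [-90.0, 0.0, -4.1]
force: [-0.7, -0.3, 0.3]
grip_width: 0.0608
```

Request:
{"method": "carry_out", "body": {"targets": [[[0, 1, 0], [0, 0, 0]], [[0, 0, 0], [0, 0, 0]]]}}

```text
time_s: 13.45
tool_pos: [0.4921, 0.1117, 0.1]
tool_rot: [-90.0, 0.0, -4.1]
force: [0.2, -0.1, -0.1]
grip_width: 0.0611
```

Request:
{"method": "carry_out", "body": {"targets": [[[0, 1, 0], [0, 0, 0]], [[0, 0, 0], [0, 0, 0]]]}}

```text
time_s: 13.65
tool_pos: [0.4921, 0.1117, 0.099]
tool_rot: [-90.0, 0.0, -4.1]
force: [-1.0, 0.5, -0.2]
grip_width: 0.0612
```

```bash
python3 - <<'E'
from h import *
b=env.read_camera("scene")[:,:,::-1]
cv2.imwrite("pics/c6.png",cv2.resize(b[200:290,290:410],None,fx=6.5,fy=6.5,interpolation=cv2.INTER_CUBIC))
E
```

```text
(no output)
```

View pics/c6.png

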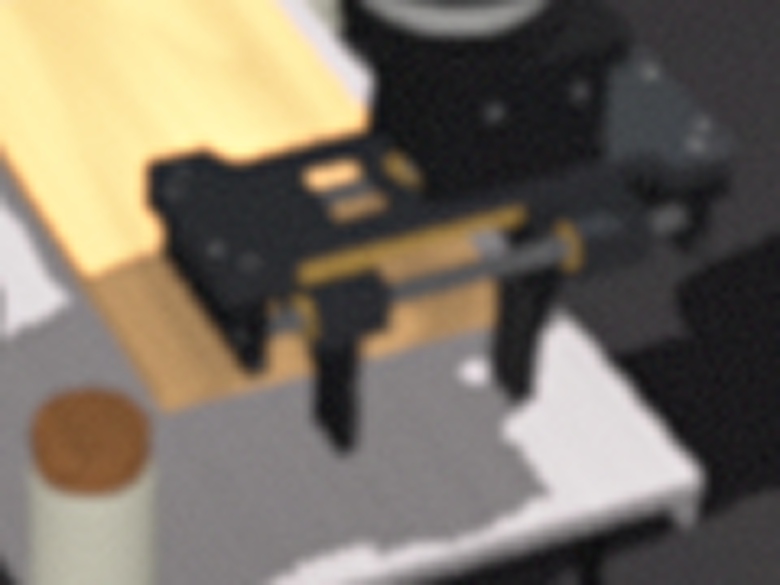

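```bash
python3 - <<'E'
from h import *
th=np.arctan2(.0735,.997); ex=np.array([np.cos(th),-np.sin(th)]);ey=np.array([np.sin(th),np.cos(th)]); c=np.array([.5328,-.0437])
def S(n,px,z):
    d=back(n,px,z)[0,:2]-c; return (d@ex).round(3),(d@ey).round(3)
for z in(.19,.21,.23,.26): print(z,"body far edge top",S("top",(240+108/2.154,150+75/2.14),z),"right edge",S("top",(240+122/2.154,150+100/2.14),z))
for z in (.18,.2,.22): print(z,"scene leg",S("scene",(329.2,256.2),z),"scene top-left",S("scene",(290+150/6.5,200+180/6.5),z))
a=env.read_camera("top")[:,:,::-1]
cv2.imwrite("pics/t6.png",cv2.resize(a[150:260,230:360],None,fx=6,fy=5.4,interpolation=cv2.INTER_CUBIC))
E
```

```text
0.19 body far edge top (np.float64(0.052), np.float64(0.134)) right edge (np.float64(0.026), np.float64(0.117))
0.21 body far edge top (np.float64(0.048), np.float64(0.133)) right edge (np.float64(0.022), np.float64(0.116))
0.23 body far edge top (np.float64(0.043), np.float64(0.131)) right edge (np.float64(0.018), np.float64(0.114))
0.26 body far edge top (np.float64(0.036), np.float64(0.129)) right edge (np.float64(0.012), np.float64(0.112))
0.18 scene leg (np.float64(0.021), np.float64(0.17)) scene top-left (np.float64(0.012), np.float64(0.06))
0.2 scene leg (np.float64(0.031), np.float64(0.192)) scene top-left (np.float64(0.023), np.float64(0.085))
0.22 scene leg (np.float64(0.042), np.float64(0.214)) scene top-left (np.float64(0.034), np.float64(0.111))
```

View pics/t6.png

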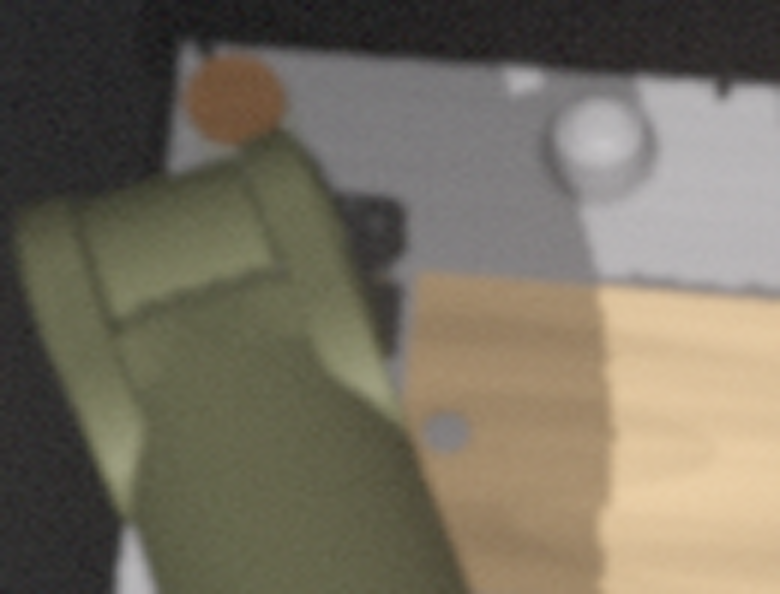

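The body's far edge is at about x = 0.045 and the salt cellar's front at about 0.057. I'll shift 5 mm to the front for extra room, then push 60 mm.

Request:
{"method": "carry_out", "body": {"targets": [[[-5, 0, 0], [0, 0, 0]], [[0, 0, 0], [0, 0, 0]], [[0, 0, -6], [0, 0, 0]], [[0, 0, -6], [0, 0, 0]], [[0, 0, -6], [0, 0, 0]], [[0, 0, -6], [0, 0, 0]], [[0, 0, -6], [0, 0, 0]], [[0, 0, -6], [0, 0, 0]], [[0, 0, -6], [0, 0, 0]], [[0, 0, -6], [0, 0, 0]]]}}

```text
time_s: 14.75
tool_pos: [0.4837, 0.0638, 0.0991]
tool_rot: [-90.0, -0.0, -4.1]
force: [-0.1, 0.9, -0.5]
grip_width: 0.0611
```

```bash
python3 look.py d4
```

```text
14.75 [0.4837 0.0638 0.0991] [-0.12120872  0.87943474 -0.45316318]
tcp shelf -0.056845774392684754 0.10364955794903959
top 0.73 centre shelf -0.039 -0.05 [236. 144.] 86.55904388427734
[[-0.109, -0.169], [0.035, -0.167], [0.032, 0.069], [-0.112, 0.067]]
scene 0.77 centre shelf -0.035 -0.032 [278. 148.] 86.06029510498047
[[-0.109, -0.172], [0.039, -0.171], [0.038, 0.107], [-0.11, 0.107]]
```

View pics/d4.png

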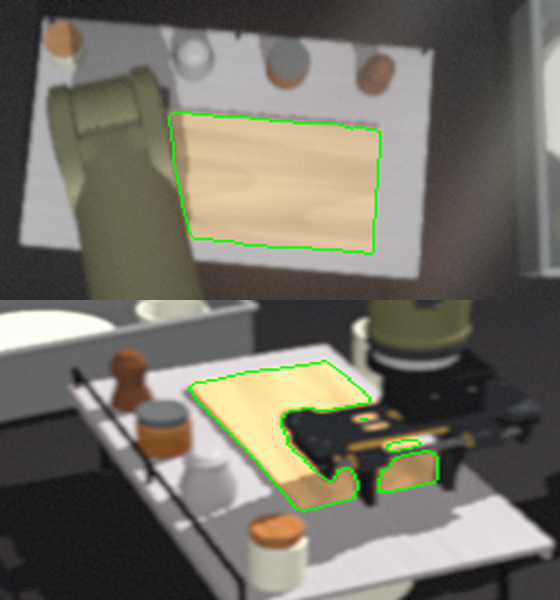

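The board is now sliding: its far edge went from -0.145 to -0.168 and it stays straight. About 112 mm remain, so I'll push on.

Request:
{"method": "carry_out", "body": {"targets": [[[0, 0, -6], [0, 0, 0]], [[0, 0, -8], [0, 0, 0]], [[0, 0, -8], [0, 0, 0]], [[0, 0, -8], [0, 0, 0]], [[0, 0, -8], [0, 0, 0]], [[0, 0, -8], [0, 0, 0]], [[0, 0, -8], [0, 0, 0]], [[0, 0, -8], [0, 0, 0]], [[0, 0, -6], [0, 0, 0]], [[0, 0, -4], [0, 0, 0]], [[0, 0, -2], [0, 0, 0]], [[0, 0, 0], [0, 0, 0]]]}}

```text
time_s: 16.15
tool_pos: [0.4783, -0.0101, 0.099]
tool_rot: [-90.0, 0.0, -4.1]
force: [-0.2, 0.7, 0.3]
grip_width: 0.0613
```

```bash
python3 look.py d5
```

```text
16.15 [ 0.4783 -0.0101  0.099 ] [-0.22533655  0.73953075  0.26151254]
tcp shelf -0.05681606821195937 0.029509031071352717
top 0.98 centre shelf -0.038 -0.138 [208. 142.] 85.98687744140625
[[-0.108, -0.243], [0.034, -0.242], [0.033, -0.034], [-0.109, -0.034]]
scene 0.74 centre shelf -0.035 -0.105 [277. 146.] 85.75799560546875
[[-0.108, -0.244], [0.038, -0.244], [0.038, 0.033], [-0.108, 0.033]]
```

View pics/d5.png

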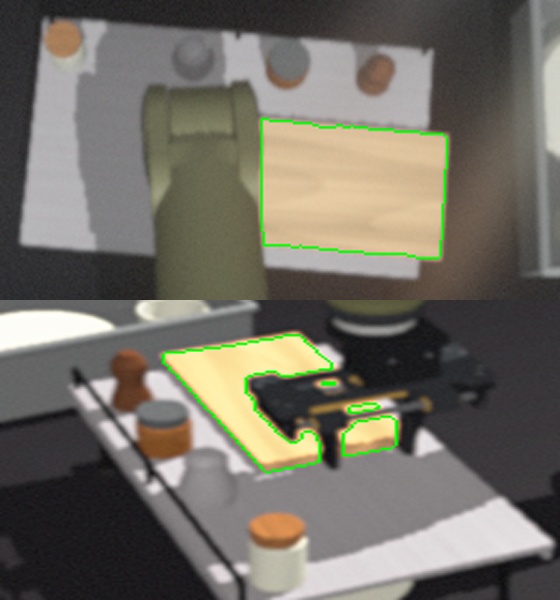

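The far end is at y = -0.243, already 22 mm out, and the board is straight. I'll push the last ~37 mm, slowing at the end.

Request:
{"method": "carry_out", "body": {"targets": [[[0, 0, -5], [0, 0, 0]], [[0, 0, -6], [0, 0, 0]], [[0, 0, -6], [0, 0, 0]], [[0, 0, -6], [0, 0, 0]], [[0, 0, -5], [0, 0, 0]], [[0, 0, -4], [0, 0, 0]], [[0, 0, -3], [0, 0, 0]], [[0, 0, -2], [0, 0, 0]], [[0, 0, 0], [0, 0, 0]], [[0, 0, 0], [0, 0, 0]]]}}

```text
time_s: 17.35
tool_pos: [0.4759, -0.0466, 0.0992]
tool_rot: [-90.0, -0.0, -4.1]
force: [-0.3, -0.4, -0.3]
grip_width: 0.0608
```

```bash
python3 look.py d6
```

```text
17.35 [ 0.4759 -0.0466  0.0992] [-0.3451618  -0.35208215 -0.28876941]
tcp shelf -0.056539215914217456 -0.007078874479881741
scene 0.96 centre shelf -0.037 -0.142 [274. 148.] 86.01698303222656
[[-0.11, -0.279], [0.038, -0.278], [0.037, -0.005], [-0.111, -0.005]]
```

View pics/d6.png

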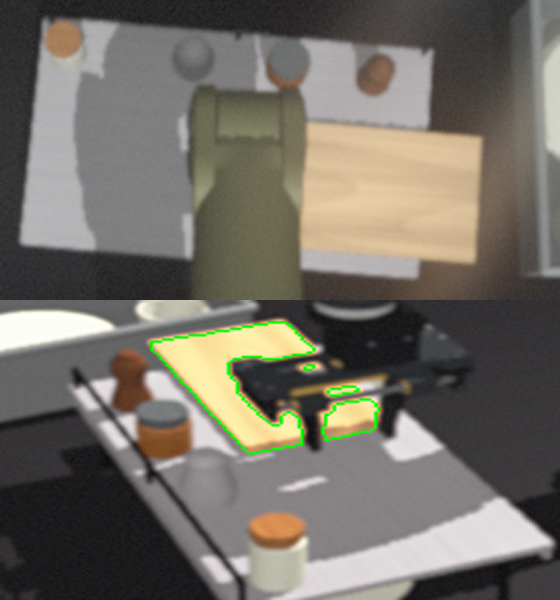

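The far end is at y = -0.279, about 59 mm out. I'll back off from the end, lift away and go up high to take a clear look.

Request:
{"method": "carry_out", "body": {"targets": [[[0, 0, 5], [0, 0, 0]], [[-3, 0, 8], [0, 0, 0]], [[0, -20, 0], [0, 0, 0]], [[0, -40, 0], [0, 0, 0]], [[0, -45, 0], [0, 0, 0]], [[0, -45, 0], [0, 0, 0]], [[0, -30, 40], [0, 0, 0]], [[0, 0, 45], [0, 0, 0]], [[0, 0, 45], [0, 0, 0]], [[0, 0, 45], [0, 0, 0]], [[0, 0, 0], [0, 0, 0]], [[0, 0, 0], [0, 0, 0]]]}}

```text
time_s: 18.75
tool_pos: [0.4855, 0.1431, 0.279]
tool_rot: [-90.0, 0.0, -3.9]
force: [0.5, -1.1, -0.1]
grip_width: 0.0605
```

```bash
python3 look.py d7; python3 - <<'E'
from h import *
old={"jar_short":1,"jar_tall":1,"salt_cellar":1,"pepper_mill":1,"mug":1,"bowl":1}
env.read_camera("top")
for l in old:
    r=env.outline_of("top",l); m0=np.load(f"m_top_{l}.npy"); p0=np.argwhere(m0).mean(0)[::-1]
    print(l,p0.round(1),[ (np.round(x['xy'],1).tolist(),np.argwhere(x['mask']).mean(0)[::-1].round(1).tolist()) for x in r[:1]])
r=env.outline_of("top","shelf"); 
if r: print(cv2.boxPoints(rectfit("top",r[0]['mask'],.12)).round(0).tolist())
E
```

```text
18.75 [0.4855 0.1431 0.279 ] [ 0.45768371 -1.1017396  -0.06081185]
tcp shelf -0.060867960757823476 0.18281527865162092
top 0.86 centre shelf -0.038 -0.149 [261. 141.] 85.88845825195312
[[-0.108, -0.28], [0.033, -0.279], [0.032, -0.018], [-0.109, -0.018]]
scene 0.29 centre shelf 0.019 0.031 [546. 281.] 85.56908416748047
[[-0.123, -0.241], [0.158, -0.242], [0.16, 0.304], [-0.121, 0.305]]
jar_short [373.2 179.1] [([372.2, 178.0], [373.0, 179.1])]
jar_tall [269.6 171. ] [([268.0, 167.1], [269.3, 163.7])]
salt_cellar [329.3 176.5] [([328.7, 178.7], [329.3, 176.5])]
pepper_mill [413.9 184.3] [([413.2, 186.2], [414.0, 184.1])]
mug [448.  323.4] [([448.2, 321.6], [447.8, 323.1])]
bowl [190.6 310.6] [([190.9, 309.7], [190.7, 310.7])]
[[387.0, -254.0], [654.0, -274.0], [687.0, 163.0], [420.0, 183.0]]
```

View pics/d7.png

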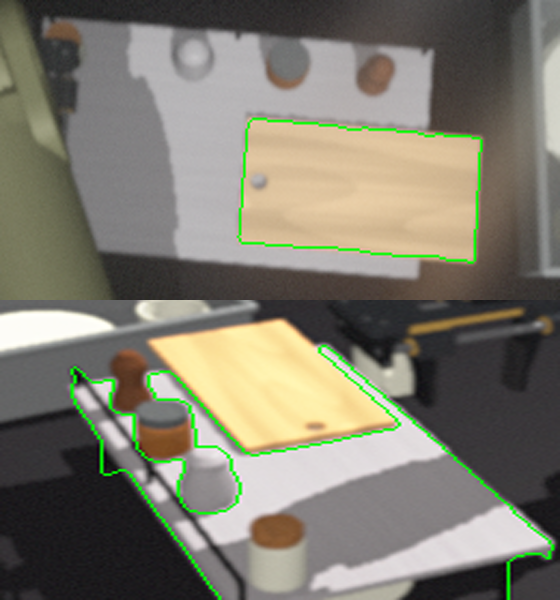

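The board's centre is at shelf (-0.038, -0.149), straight to within 0.2° and 60 mm out. The jars stand where they were. The tall jar is only partly hidden by the gripper from above, and the scene view shows it unmoved. The arm is clear, so I'm handing in.

```bash
python3 -c "
from cell import env
print(env.sign_off())"
```

```text
the job is handed in; nothing more can be done
None
```

I pushed the board by its hole end with two spread fingertips, about 135 mm along the shelf towards the washing-up bowl. Then I backed off, lifted clear and handed in at about 19 s.

**Last checks, top view:**
- **Board position:** its centre is at shelf x = -0.038 m, y = -0.149 m, so about 60 mm of its end sticks out past the shelf.
- **Straightness:** it lies within about 0.2° of the shelf's length. Both views show it lying flat. I did not measure its tilt directly.
- **Everything else:** the short jar, salt cellar, pepper mill, mug and small bowl are within half a pixel of where they started. The gripper partly hid the tall jar from above, but the scene view shows it in its old place.

**What failed or disagreed:**
- **First push missed:** it passed over the board without moving it. The fingertips seen in the pictures end about 20 mm short of the reported TCP. I went back and worked down to a TCP height of 0.099 m without feeling the shelf. The second push then moved the board.
- **Last scene-view outline wrong:** the network marked the shelf as the board, with a low value of 0.29, so I left it out. The scene view taken just before backing off agreed with the top view (far end at -0.279 m).

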